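Find the heavy side of a mosaic plaque and hold it down

ROBOT

A 6-joint arm with a two-finger parallel gripper is mounted at the origin on the work surface. World frame = base frame: x ahead of the robot, y to its left, z up, the work surface at z = 0. Lengths are in m, angles in degrees, forces in N, time in s.
With the tool pointing down it reaches from about 0.3 to 0.75 m from the base axis. Payload 8.5 kg.
Tool frame: the origin (TCP) lies at the very end of the fingers, on their centre line; the grasp point (between the pads) lies 19 mm behind it (pinch_z is the distance from the TCP to the grasp point, in m); z points along the fingers, y is the direction in which the jaws open and shut (so a half turn about z gives the same grasp; the last joint's range is limited). The gripper opens to 88 mm and grips with 3 to 60 N. Pads are 18 mm wide; open, the fingers measure 123 mm over their backs; the gripper's body (75 mm by 187 mm) begins 45 mm behind the grasp point.
Start: joints at [55.159, 21.807, 74.336, -0, 83.858, -12.336], TCP at [0.211, 0.508, 0.239] pointing down, gripper open.
Joint ranges: [-178.18, 178.18], [-50.72, 133.34], [12.68, 142.11], [-81.47, 261.47], [9.98, 163.14], [-165.26, 165.26]. Speed limits (degrees/s): [136.94, 136.94, 180, 180, 180, 180].

INTERFACE

Orientations are given as a 3x3 rotation matrix whose columns are the frame's x, y, z axes.
In Python, from station import * gives the robot as it stands.
- The arm moves only by the tool arm_command, never from a script. Its arguments are lists of equal length, an entry for each row: "slide": the shift along the tool's x, y, z in m, a list of three; "delta_rot": the turn, a rotation vector about the tool's x, y, z in rad, a list of three. In form: {"slide": [[x, y, z], ...], "delta_rot": [[ax, ay, az], ...]}. A call has 1 to 8 rows; each row is the pose to reach, as a shift and turn from the pose commanded when the call began, along the tool's axes at that moment; what a row does not reach only later rows make up. A row lasts 1/12 s, in which the tool goes at most 41.7 mm and 7.16 degrees, less where a joint would pass 70% of its speed; a pose out of reach is approached as far as the arm can. A call with a gripper value outside its range is refused whole. "grip" is the finger opening in m, from 0 to 0.0881, set as the call begins (left out, the last holds). The fingers move at their own pace and stop on an object; "force" is the grip in N (left out, the last holds). Time passes only in rows, so rows that repeat a pose let the fingers close. It gives the time, the measured TCP pose, the force and the opening at its end, in the units of the state.
- state(): the state, without advancing time (a new reading comes with each control period).
- capture(name): name is "scene" or "top"; returns a dict with "frame" (384x512x3 uint8, blue, green, red), "range_z" (384x512 float32, m along the optical axis (not along the pixel's ray), 0 where there is no reading), "mtx" (3x3 intrinsics, pixels), "k1" (the pictures are not rectified: a ray, as slopes to the right and down, at radius r is drawn at 1 + k1 r^2 times it, then the intrinsics apply), "world_to_cam" (4x4, takes a point from world to camera coordinates). Camera axes: x right, y down, z forward; pixel columns grow to the right and rows downward; lengths in m; the calibration is good to about 2 mm. A picture is of the moment at which its call begins.
- job_done(): hands the job in, once; it reports no verdict.
The state is a dict: "time": time; "joint_pos": joint angles; "qd": joint speeds; "joint_torque": joint torques, N m; "position": TCP position; "tcp_rot": TCP orientation; "force": force on the tool from outside, world axes, zero at the start; "wrist_torque": the same for the moment, N m; "gripper_width": finger opening in m.
Only numpy, scipy, OpenCV 4.12 (cv2) and the standard library are available. Lean on these libraries where they do the work, as an engineer would, in place of code of your own. Each camera call takes 0.05 s, during which the arm holds its last target. There are 200 camera calls.

TASK

The round mosaic plaque on the turning jig has a lead slug hidden under its tiles so that it will hang the right way up, but nothing shows where the slug is, and the stiff axle stays wherever it is left. Take hold of the jig's crank handle and wind it at least once right round, feeling which way the plaque pulls, then bring the plaque to rest with its heavy side straight down, ready for someone to fit the hanging eye at the top. Finish while still gripping the handle and holding it there, and leave the other things on the table where they are.

Things in the scene. Friction and masses are not known exactly. Their poses are not given: they have to be found in the camera images.
- jig: Turning jig fixed to the table: plywood base 150 x 200 x 12 mm, aluminium post, level axle 165 mm up, along the jig's y. Origin on the table under the axle, 2 mm off the bearing's crank side; z up. Crank on the -y side, plaque on the +y side; they turn as one piece. The axle drags with about 0.30 N m of dry friction, more than the slug's pull, so it stays wherever it is left.
- axle (a point): Point of the axle line level with the middle of the handle: 165 mm above the table, at y = -78 mm in the jig's frame. Same axes as the jig. The handle's middle goes round this point in a circle of 55 mm radius in the plane of its x and z.
- handle (a point): Middle of the crank handle: a wooden sleeve, 18 mm thick, 85 mm long, lying level, parallel to the axle, from y = -23 to -108 mm in the jig's frame; the 8 mm thick steel crank arm ends at y = -18 mm, its hub at -20 mm. The sleeve turns freely on its pin, so a gripper pinching it from above can keep its own orientation all the way round. A lug opposite balances it.
- plaque (a point): Centre of the plaque, on the axle: a wood-rimmed mosaic disc, 190 mm across, 26 mm thick. A lead slug (0.27 to 0.38 kg) hides in it 68 mm from the axle, at any angle from the handle, new every time; all else on the axle is balanced. Level with the axle it pulls 3.3 to 4.7 N at the handle. The drag (about 5.5 N there) is felt only while turning; a hand keeping the crank still feels the slug alone.
- crank (a joint): Angle of the crank in rad, without stops: 0 with the handle straight up, growing as the handle goes from the top towards the jig's +x; handle middle = axle + 55 mm x (sin q along the jig's x, cos q up). It says nothing of where the heavy side is.

How it is judged (in metres and radians):
On the way:
1. the crank has been wound round (once right round from any start is enough) ((value of joint crank above 4.8 rad or value of joint crank below -4.8 rad)).
At the end, for the whole second after the job is handed in: The hidden slug is straight below the axle within 17 degrees either way, the crank is at rest (below 0.1 rad/s), and the fingers still grip the handle (more than 1.5 N) (z of slug_c0 in the frame of jig below 0.1 m and velocity of joint crank between -0.1 and 0.1 rad/s and contact force between the fingers and sleeve above 1.5 N); the arm keeps its last pose, push and grip.
It fails at once if a bystander was moved by more than 40 mm (distance of any of cup_a, cup_b, phone, glue, tile_0, tile_1, tile_2, picture from where it was at the start of the episode above 0.04 m).
It also fails if it takes over 72 s, if anything falls off the work surface, if the arm or the gripper's body presses on something with over 40 N, if the wrist force passes 120 N, or if a joint passes its speed limit or range.

## Working session

There is one attempt and no reset: what is moved stays moved. The work goes in short steps, Python scripts to look and compute and a tool call to move; the robot and the scene stay as the last step left them, time stands still between calls to the robot, and variables do not carry over. Pictures are saved under pics/ and viewed, on a budget of 10 in all, crops included, one or two more only if the job needs it, and the job is handed in when it is done.

Besides the shell and the picture viewer there is one more tool, called after "Request:" as name(argument=value, ...) on one line, values as JSON. arm_command: Moves the arm, as the interface text tells. Its arguments: {"type":"object","properties":{"slide":{"type":"array","items":{"type":"array","items":{"type":"number"}}},"delta_rot":{"type":"array","items":{"type":"array","items":{"type":"number"}}},"grip":{"type":"number"},"force":{"type":"number"}},"required":["slide","delta_rot"]}

```bash
mkdir -p pics; ls; cat > h.py <<'E'
from station import *
import numpy as np, cv2
def pts(c):
    h,w=c["range_z"].shape
    u,v=np.meshgrid(np.arange(w),np.arange(h))
    K=c["mtx"]; k=c["k1"]
    xd=(u-K[0,2])/K[0,0]; yd=(v-K[1,2])/K[1,1]
    x,y=xd.copy(),yd.copy()
    for _ in range(8):
        f=1+k*(x*x+y*y); x,y=xd/f,yd/f
    z=c["range_z"]; P=np.stack([x*z,y*z,z],-1)
    T=np.linalg.inv(c["world_to_cam"]); P=P@T[:3,:3].T+T[:3,3]
    P[z==0]=np.nan
    return P
E
python3 - <<'E'
from h import *
s=state(); print(s)
for n in("scene","top"):
    c=capture(n); np.savez("pics/"+n+".npz",**c); cv2.imwrite(f"pics/{n}.png",cv2.resize(c["frame"],(800,600),interpolation=cv2.INTER_CUBIC))
    print(n,c["mtx"],c["k1"],c["world_to_cam"])
E
```

```text
pics
{'time': 0.0, 'joint_pos': array([ 5.51585585e+01,  2.18400032e+01,  7.43839180e+01,  9.22596596e-04,
        8.38584607e+01, -1.23356826e+01]), 'qd': array([-0.07785341, -0.09741824, -0.05148454, -0.09713175, -0.06322685,
       -0.08900338]), 'joint_torque': array([-2.13816238e-04, -4.37930489e+01, -2.24554485e+01,  7.13217887e-02,
        3.51817044e-02, -6.97148766e-05]), 'position': array([0.21036131, 0.50787925, 0.23815194]), 'tcp_rot': array([[-9.23840265e-01,  3.82777309e-01, -8.34585869e-04],
       [ 3.82778082e-01,  9.23839579e-01, -1.17093699e-03],
       [ 3.22815349e-04, -1.40121992e-03, -9.99998966e-01]]), 'force': array([-0.29277134,  0.4779754 ,  0.49091529]), 'wrist_torque': array([-0.02644266, -0.01352698, -0.00515172]), 'gripper_width': 0.08787340799090686}
scene [[450.34023154   0.         254.9425551 ]
 [  0.         450.34023154 197.79385412]
 [  0.           0.           1.        ]] -0.1783330175086378 [[ 0.28149306  0.95955122  0.00480817 -0.23248223]
 [ 0.76899729 -0.2225896  -0.59924706 -0.33766523]
 [-0.573938    0.17238135 -0.80054971  1.10860886]
 [ 0.          0.          0.          1.        ]]
top [[369.63177872   0.         254.83467225]
 [  0.         369.63177872 189.3284736 ]
 [  0.           0.           1.        ]] 0.009455297394298188 [[ 0.0147134  -0.99960605  0.02390086  0.04356597]
 [-0.98507284 -0.01859128 -0.17113111  0.60062695]
 [ 0.17150804 -0.02102617 -0.98495832  0.69985981]
 [ 0.          0.          0.          1.        ]]
```

View pics/scene.png

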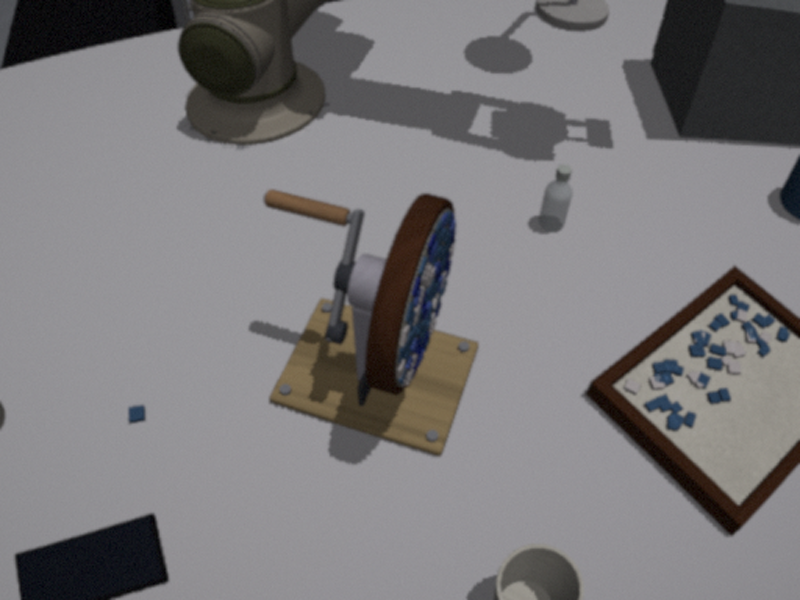

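View pics/top.png

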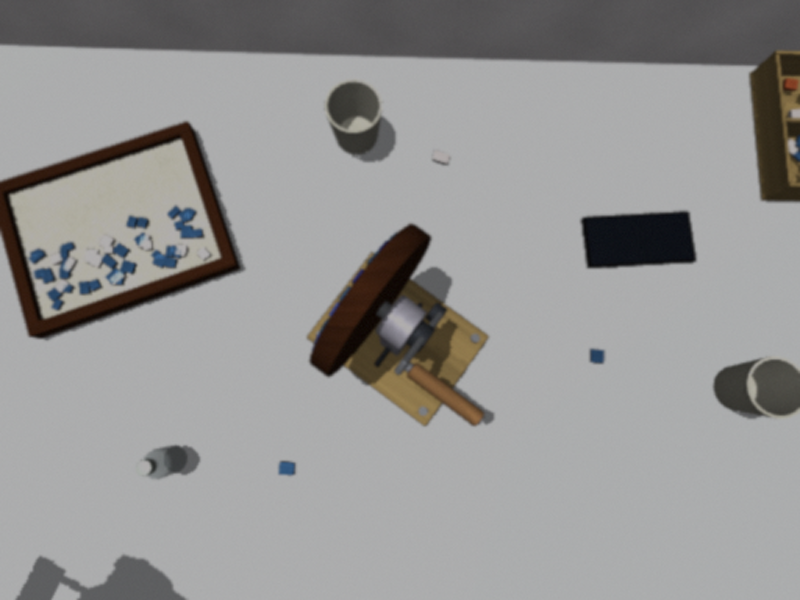

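The scene view shows the crank sleeve at (268–350, 195–215), pointing up and away from the camera, with the plaque at (415,290). In the top view the sleeve runs from (410,368) to (480,418), with the bearing at (403,323) and the plaque from (320,365) to (420,235).

```bash
cat > m.py <<'E'
from h import *
H=[];PL=[]
for n in("scene","top"):
    c=dict(np.load(f"pics/{n}.npz")); P=pts(c); hsv=cv2.cvtColor(c["frame"],cv2.COLOR_BGR2HSV)
    h,s,v=[hsv[...,i].astype(int) for i in range(3)]
    u,vv=np.meshgrid(np.arange(512),np.arange(384))
    box=(u>165)&(u<235)&(vv>115)&(vv<150) if n=="scene" else (u>255)&(u<315)&(vv>225)&(vv<275)
    m=box&(h<16)&(s>90)&(P[...,2]>.06)
    Q=P[m]; 
    # principal axis
    ce=np.median(Q,0); Q=Q[np.linalg.norm(Q-ce,axis=1)<.06]
    ce=Q.mean(0); d=np.linalg.svd(Q-ce)[2][0]; t=(Q-ce)@d
    print(n,len(Q),"ends",ce+d*t.min(),ce+d*t.max(),"d",d,"med",np.median(Q,0), "len",np.ptp(t))
    H.append(Q)
    # base plate
    box=(u>170)&(u<310)&(vv>185)&(vv<290) if n=="scene" else (u>190)&(u<315)&(vv>155)&(vv<275)
    m=box&(P[...,2]>.006)&(P[...,2]<.02)&(s>60)
    B=P[m]; r=cv2.minAreaRect(B[:,:2].astype(np.float32)*1000); print("base",len(B),r, np.median(B[:,2]))
    box=(u>230)&(u<295)&(vv>120)&(vv<255) if n=="scene" else (u>195)&(u<280)&(vv>140)&(vv<245)
    m=box&(P[...,2]>.06)
    for zz in ():
        pass
    Q=P[m&(h<20)&(s>90)&(v<140)]; print("plq",len(Q),Q.mean(0),Q[:,2].max()); np.save(f"pics/pl_{n}.npy",Q)
E
python3 m.py
```

```text
scene 466 ends [ 0.45598838 -0.02525391  0.21274949] [0.50335945 0.04144539 0.21228411] d [ 0.5790309   0.81528575 -0.00568852] med [0.48043414 0.0090696  0.21323735] len 0.0818109540580429
base 5635 ((553.68505859375, 52.86297607421875), (198.43551635742188, 149.5119171142578), 54.18307876586914) 0.012873951612355827
plq 2363 [0.61514294 0.05986538 0.22740305] 0.26260430713172095
top 519 ends [0.49865788 0.04304654 0.21328885] [ 0.45034242 -0.02448211  0.21295465] d [-0.5818769  -0.81326692 -0.00402485] med [0.47411207 0.00765319 0.21335781] len 0.0830338098765244
base 2927 ((551.5171508789062, 52.90663146972656), (198.55894470214844, 148.08114624023438), 54.473533630371094) 0.011982064322488828
plq 2647 [0.56116342 0.08346058 0.22517797] 0.26198810013029916
```

Request:
arm_command(slide=[[0,0,-0.04],[-0.035,-0.03,-0.072],[-0.065,-0.055,-0.08],[-0.095,-0.08,-0.08],[-0.125,-0.105,-0.08],[-0.155,-0.13,-0.08],[-0.185,-0.155,-0.08],[-0.215,-0.18,-0.08]], delta_rot=[[0,0,0.11],[0,0,0.22],[0,0,0.33],[0,0,0.44],[0,0,0.55],[0,0,0.66],[0,0,0.77],[0,0,0.88]], grip=0.06)

```text
time: 0.77
position: [0.3405, 0.2575, 0.3187]
tcp_rot: [[-0.289, 0.957, -0.0], [0.957, 0.289, -0.0], [-0.0, -0.0, -1.0]]
force: [1.2, 0.4, -0.3]
gripper_width: 0.0599
```

```bash
cat > go.py <<'E'
# go.py: slide & rotvec from the present pose to a jig-frame grasp point (jx, jy, z of the pads), tool x = jig y
import sys
from h import *
from scipy.spatial.transform import Rotation as R
YA=np.radians(54.3); Y=np.array([np.cos(YA),np.sin(YA),0]); X=np.array([Y[1],-Y[0],0])
O=np.array([.5525,.053,0])-.0145*Y
Rt=np.stack([Y,X,[0,0,-1]],1)
s=state(); p,Rm=s["position"],s["tcp_rot"]
def jig(p): d=p-O; return np.round([d@X,d@Y,p[2]+.019],4)
if __name__=="__main__":
    jx,jy,z=map(float,sys.argv[1:]); t=O+jx*X+jy*Y; t[2]=z-.019
    print("slide",np.round(Rm.T@(t-p),4),"rot",R.from_matrix(Rm.T@Rt).as_rotvec().round(4),"jig now",jig(p),"t",s["time"],"F",s["force"].round(2),s["joint_pos"].round(0))
E
python3 go.py -.0354 -.078 .33
```

```text
slide [-0.2853  0.0491  0.0077] rot [-2.000e-04  2.000e-04  9.158e-01] jig now [-0.2915  0.0569  0.3377] t 0.7667 F [ 1.25  0.43 -0.28] [21.  6. 83. -0. 91.  4.]
```

Request:
arm_command(slide=[[-0.036,0.006,0],[-0.072,0.012,0],[-0.108,0.018,0],[-0.144,0.024,0],[-0.18,0.03,0],[-0.216,0.036,0],[-0.252,0.043,0.004],[-0.285,0.049,0.008]], delta_rot=[[0,0,0.115],[0,0,0.23],[0,0,0.345],[0,0,0.46],[0,0,0.575],[0,0,0.69],[0,0,0.805],[0,0,0.916]])

```text
time: 1.43
position: [0.4713, -0.0006, 0.3105]
tcp_rot: [[0.585, 0.811, -0.0], [0.811, -0.585, -0.0], [-0.0, -0.0, -1.0]]
force: [0.1, 0.2, -0.4]
gripper_width: 0.0601
```

Request:
arm_command(slide=[[0,0,0.02],[0,0,0.04]], delta_rot=[[0,0,0],[0,0,0]])

```text
time: 1.6
position: [0.4715, -0.0003, 0.2699]
tcp_rot: [[0.582, 0.813, 0.0], [0.813, -0.582, -0.0], [0.0, 0.0, -1.0]]
force: [-0.9, -0.1, 0.3]
gripper_width: 0.0601
```

```bash
python3 go.py -.0354 -.078 .207; python3 - <<'E'
from h import *
for n in("scene","top"):
    c=capture(n); f=c["frame"][90:234,130:322] if n=="scene" else c["frame"][150:294,200:392]
    cv2.imwrite(f"pics/{n}2.png",f) 
a=[cv2.imread(f"pics/{n}2.png") for n in("scene","top")]
cv2.imwrite("pics/a2.png",cv2.resize(np.hstack(a),(800,300),interpolation=cv2.INTER_CUBIC))
E
```

```text
slide [-0.002  -0.0007  0.0819] rot [ 0.0005 -0.0002  0.0016] jig now [-0.0347 -0.076   0.2889] t 1.6 F [-0.89 -0.09  0.34] [-14.  13.  83.  -0.  85.  21.]
```

View pics/a2.png

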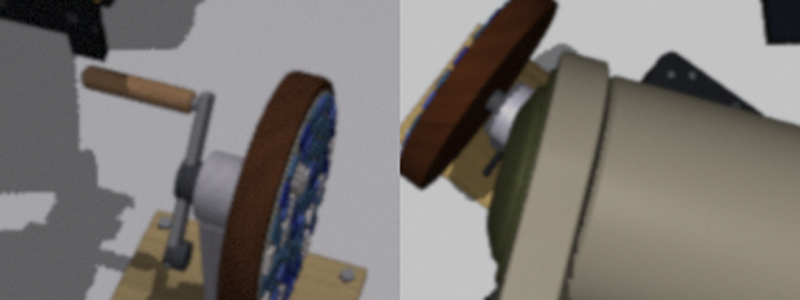

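The sleeve's outer part is directly under the gripper (left panel, 85–200, 70–105), and the wrist clears the plaque. I'll go down and close.

Request:
arm_command(slide=[[-0.001,0,0.03],[-0.002,-0.001,0.055],[-0.002,-0.001,0.072],[-0.002,-0.001,0.082],[-0.002,-0.001,0.082]], delta_rot=[[0,0,0],[0,0,0],[0,0,0],[0,0,0],[0,0,0]])

```text
time: 2.12
position: [0.4682, 0.0008, 0.1879]
tcp_rot: [[0.579, 0.815, -0.003], [0.815, -0.579, 0.001], [-0.001, -0.003, -1.0]]
force: [-0.6, 0.4, -0.3]
gripper_width: 0.0599
```

Request:
arm_command(slide=[[0,0,0],[0,0,0],[0,0,0],[0,0,0],[0,0,0],[0,0,0],[0,0,0],[0,0,0]], delta_rot=[[0,0,0],[0,0,0],[0,0,0],[0,0,0],[0,0,0],[0,0,0],[0,0,0],[0,0,0]], grip=0.0, force=30)

```text
time: 2.78
position: [0.4689, 0.0003, 0.1889]
tcp_rot: [[0.579, 0.815, 0.0], [0.815, -0.579, -0.0], [0.0, 0.0, -1.0]]
force: [0.5, 0.1, 1.3]
gripper_width: 0.0166
```

```bash
python3 go.py -.0354 -.078 .207; python3 - <<'E'
from h import *
c=capture("scene"); cv2.imwrite("pics/a3.png",cv2.resize(c["frame"][90:234,130:322],(640,480),interpolation=cv2.INTER_CUBIC))
E
```

```text
slide [-0.001   0.0017  0.0009] rot [ 0.0005 -0.0001  0.0051] jig now [-0.0371 -0.077   0.2079] t 2.7833 F [0.53 0.13 1.3 ] [-14.  16.  92.  -0.  72.  21.]
```

View pics/a3.png

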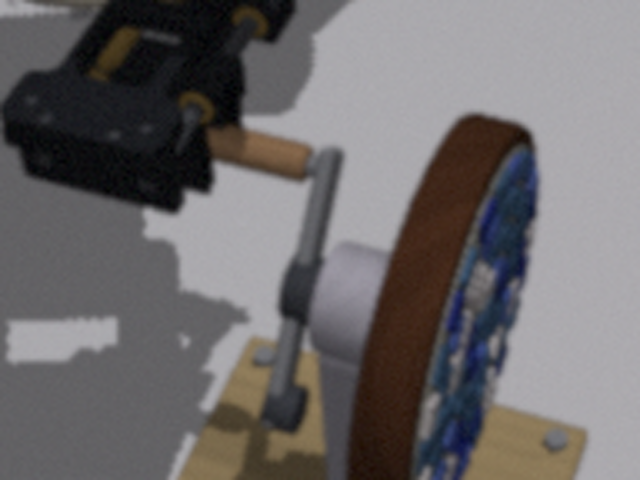

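```bash
cat > rows.py <<'E'
import numpy as np,sys
def rows(a,b,n=8):
    q=np.linspace(a,b,n+1)
    return [[0,round(.055*(np.sin(t)-np.sin(a)),4),round(-.055*(np.cos(t)-np.cos(a)),4)] for t in q[1:]]
if __name__=="__main__":
    a=-.713
    for k in range(8): print(round(a-k*np.pi/4,3),rows(a-k*np.pi/4,a-(k+1)*np.pi/4))
E
cat > feel.py <<'E'
from go import *
import json
a=[]
for i in range(8):
    capture("top"); s=state(); a.append(np.r_[s["position"],s["force"]])
a=np.mean(a,0); j=jig(a[:3]); F=a[3:]
f=[F@X,F@Y,F[2]]; q=np.arctan2(j[0],j[2]-.165)
print("t",s["time"],"jig",j,"q",q.round(3),"F jig xyz",np.round(f,2),"tang",round(f[0]*np.cos(q)-f[2]*np.sin(q),2),"rad",round(f[0]*np.sin(q)+f[2]*np.cos(q),2),"w",s["gripper_width"])
open("feel.txt","a").write(json.dumps([*map(float,j),*map(float,f)])+"\n")
E
python3 rows.py; python3 feel.py
```

```text
-0.713 [[0, np.float64(-0.0039), np.float64(0.0037)], [0, np.float64(-0.0074), np.float64(0.0078)], [0, np.float64(-0.0105), np.float64(0.0122)], [0, np.float64(-0.0132), np.float64(0.0169)], [0, np.float64(-0.0154), np.float64(0.0219)], [0, np.float64(-0.017), np.float64(0.027)], [0, np.float64(-0.0182), np.float64(0.0323)], [0, np.float64(-0.0189), np.float64(0.0376)]]
-1.498 [[0, np.float64(-0.0001), np.float64(0.0054)], [0, np.float64(0.0003), np.float64(0.0108)], [0, np.float64(0.0012), np.float64(0.0161)], [0, np.float64(0.0027), np.float64(0.0213)], [0, np.float64(0.0046), np.float64(0.0263)], [0, np.float64(0.007), np.float64(0.0311)], [0, np.float64(0.0099), np.float64(0.0357)], [0, np.float64(0.0133), np.float64(0.04)]]
-2.284 [[0, np.float64(0.0037), np.float64(0.0039)], [0, np.float64(0.0078), np.float64(0.0074)], [0, np.float64(0.0122), np.float64(0.0105)], [0, np.float64(0.0169), np.float64(0.0132)], [0, np.float64(0.0219), np.float64(0.0154)], [0, np.float64(0.027), np.float64(0.017)], [0, np.float64(0.0323), np.float64(0.0182)], [0, np.float64(0.0376), np.float64(0.01
[... 1302 characters left out ...]
), np.float64(-0.0132)], [0, np.float64(-0.0219), np.float64(-0.0154)], [0, np.float64(-0.027), np.float64(-0.017)], [0, np.float64(-0.0323), np.float64(-0.0182)], [0, np.float64(-0.0376), np.float64(-0.0189)]]
-6.211 [[0, np.float64(-0.0054), np.float64(-0.0001)], [0, np.float64(-0.0108), np.float64(0.0003)], [0, np.float64(-0.0161), np.float64(0.0012)], [0, np.float64(-0.0213), np.float64(0.0027)], [0, np.float64(-0.0263), np.float64(0.0046)], [0, np.float64(-0.0311), np.float64(0.007)], [0, np.float64(-0.0357), np.float64(0.0099)], [0, np.float64(-0.04), np.float64(0.0133)]]
t 3.2333 jig [-0.0372 -0.077   0.2079] q -0.714 F jig xyz [0.83 0.11 1.3 ] tang 1.48 rad 0.44 w 0.01694654356697207
```

Request:
arm_command(slide=[[0,-0.0039,0.0037],[0,-0.0074,0.0078],[0,-0.0105,0.0122],[0,-0.0132,0.0169],[0,-0.0154,0.0219],[0,-0.017,0.027],[0,-0.0182,0.0323],[0,-0.0189,0.0376]], delta_rot=[[0,0,0],[0,0,0],[0,0,0],[0,0,0],[0,0,0],[0,0,0],[0,0,0],[0,0,0]])

```text
time: 3.9
position: [0.4545, 0.0107, 0.152]
tcp_rot: [[0.579, 0.815, 0.004], [0.815, -0.579, -0.002], [0.001, 0.004, -1.0]]
force: [2.5, -3.8, 9.1]
gripper_width: 0.0168
```

Request:
arm_command(slide=[[0,0,0],[0,0,0],[0,0,0],[0,0,0]], delta_rot=[[0,0,0],[0,0,0],[0,0,0],[0,0,0]])

```text
time: 4.23
position: [0.4543, 0.0108, 0.1512]
tcp_rot: [[0.58, 0.815, 0.002], [0.815, -0.58, -0.001], [0.0, 0.003, -1.0]]
force: [4.0, -2.7, -1.0]
gripper_width: 0.0167
```

```bash
python3 feel.py;python3 feel.py
```

```text
t 4.6333 jig [-0.0551 -0.0771  0.1702] q -1.477 F jig xyz [ 5.41 -0.46 -1.08] tang -0.57 rad -5.49 w 0.016976626033678364
t 5.0333 jig [-0.0551 -0.0771  0.1702] q -1.477 F jig xyz [ 5.81 -0.74 -0.75] tang -0.2 rad -5.85 w 0.017071897175957775
```

Request:
arm_command(slide=[[0,-0.0001,0.0054],[0,0.0003,0.0108],[0,0.0012,0.0161],[0,0.0027,0.0213],[0,0.0046,0.0263],[0,0.007,0.0311],[0,0.0099,0.0357],[0,0.0133,0.04]], delta_rot=[[0,0,0],[0,0,0],[0,0,0],[0,0,0],[0,0,0],[0,0,0],[0,0,0],[0,0,0]])

```text
time: 5.7
position: [0.4653, 0.003, 0.1119]
tcp_rot: [[0.579, 0.815, 0.003], [0.815, -0.579, -0.002], [0.001, 0.004, -1.0]]
force: [0.9, -2.5, 10.6]
gripper_width: 0.0166
```

Request:
arm_command(slide=[[0,0,0],[0,0,0],[0,0,0],[0,0,0]], delta_rot=[[0,0,0],[0,0,0],[0,0,0],[0,0,0]])

```text
time: 6.03
position: [0.4657, 0.0027, 0.1115]
tcp_rot: [[0.58, 0.815, 0.004], [0.815, -0.58, -0.002], [0.001, 0.004, -1.0]]
force: [5.2, -5.5, 0.9]
gripper_width: 0.0167
```

```bash
python3 feel.py;python3 feel.py
```

```text
t 6.4333 jig [-0.0411 -0.077   0.1305] q -2.269 F jig xyz [ 7.54 -1.51  0.38] tang -4.55 rad -6.02 w 0.016771425457710636
t 6.8333 jig [-0.0411 -0.077   0.1305] q -2.269 F jig xyz [ 7.85 -1.32  0.56] tang -4.62 rad -6.37 w 0.0167617438126363
```

Request:
arm_command(slide=[[0,0.0037,0.0039],[0,0.0078,0.0074],[0,0.0122,0.0105],[0,0.0169,0.0132],[0,0.0219,0.0154],[0,0.027,0.017],[0,0.0323,0.0182],[0,0.0376,0.0189]], delta_rot=[[0,0,0],[0,0,0],[0,0,0],[0,0,0],[0,0,0],[0,0,0],[0,0,0],[0,0,0]])

```text
time: 7.5
position: [0.4952, -0.0183, 0.093]
tcp_rot: [[0.579, 0.815, 0.001], [0.815, -0.579, -0.0], [0.0, 0.001, -1.0]]
force: [-2.4, 0.3, 12.3]
gripper_width: 0.0169
```

Request:
arm_command(slide=[[0,0,0],[0,0,0],[0,0,0],[0,0,0]], delta_rot=[[0,0,0],[0,0,0],[0,0,0],[0,0,0]])

```text
time: 7.83
position: [0.4961, -0.019, 0.0931]
tcp_rot: [[0.58, 0.815, 0.004], [0.815, -0.58, -0.002], [0.001, 0.004, -1.0]]
force: [1.7, -3.4, 7.1]
gripper_width: 0.017
```

```bash
python3 feel.py;python3 feel.py
```

```text
t 8.2333 jig [-0.0038 -0.0768  0.1121] q -3.07 F jig xyz [ 4.09 -2.25  7.59] tang -3.54 rad -7.86 w 0.01691791703471706
t 8.6333 jig [-0.0038 -0.0768  0.1121] q -3.07 F jig xyz [ 3.89 -2.19  7.57] tang -3.33 rad -7.83 w 0.016987846552162286
```

Request:
arm_command(slide=[[0,0.0054,0.0001],[0,0.0108,-0.0003],[0,0.0161,-0.0012],[0,0.0213,-0.0027],[0,0.0263,-0.0046],[0,0.0311,-0.007],[0,0.0357,-0.0099],[0,0.04,-0.0133]], delta_rot=[[0,0,0],[0,0,0],[0,0,0],[0,0,0],[0,0,0],[0,0,0],[0,0,0],[0,0,0]])

```text
time: 9.3
position: [0.5272, -0.0412, 0.1054]
tcp_rot: [[0.579, 0.815, -0.002], [0.815, -0.579, 0.001], [-0.0, -0.002, -1.0]]
force: [-1.7, 2.0, 0.6]
gripper_width: 0.0167
```

Request:
arm_command(slide=[[0,0,0],[0,0,0],[0,0,0],[0,0,0]], delta_rot=[[0,0,0],[0,0,0],[0,0,0],[0,0,0]])

```text
time: 9.63
position: [0.5282, -0.0419, 0.1062]
tcp_rot: [[0.58, 0.815, 0.003], [0.815, -0.58, -0.001], [0.0, 0.003, -1.0]]
force: [-0.1, -1.1, 5.8]
gripper_width: 0.0166
```

```bash
python3 feel.py;python3 feel.py
```

```text
t 10.0333 jig [ 0.0356 -0.0767  0.1252] q 2.412 F jig xyz [ 0.24 -1.02  5.94] tang -4.14 rad -4.26 w 0.016841589410910598
t 10.4333 jig [ 0.0356 -0.0767  0.1252] q 2.412 F jig xyz [ 0.21 -0.82  5.69] tang -3.95 rad -4.1 w 0.016973902865179
```

Request:
arm_command(slide=[[0,0.0039,-0.0037],[0,0.0074,-0.0078],[0,0.0105,-0.0122],[0,0.0132,-0.0169],[0,0.0154,-0.0219],[0,0.017,-0.027],[0,0.0182,-0.0323],[0,0.0189,-0.0376]], delta_rot=[[0,0,0],[0,0,0],[0,0,0],[0,0,0],[0,0,0],[0,0,0],[0,0,0],[0,0,0]])

```text
time: 11.1
position: [0.5436, -0.0529, 0.144]
tcp_rot: [[0.58, 0.815, 0.002], [0.815, -0.58, -0.001], [0.0, 0.002, -1.0]]
force: [3.9, -3.0, -2.4]
gripper_width: 0.0169
```

Request:
arm_command(slide=[[0,0,0],[0,0,0],[0,0,0],[0,0,0]], delta_rot=[[0,0,0],[0,0,0],[0,0,0],[0,0,0]])

```text
time: 11.43
position: [0.5439, -0.0529, 0.1448]
tcp_rot: [[0.579, 0.815, 0.004], [0.815, -0.579, -0.002], [0.001, 0.004, -1.0]]
force: [2.4, -4.1, 8.9]
gripper_width: 0.0166
```

```bash
python3 feel.py;python3 feel.py
```

```text
t 11.8333 jig [ 0.0548 -0.0766  0.1638] q 1.593 F jig xyz [ 4.57 -2.38  8.43] tang -8.53 rad 4.38 w 0.01656876645861877
t 12.2333 jig [ 0.0548 -0.0766  0.1638] q 1.593 F jig xyz [ 4.19 -2.07  8.14] tang -8.23 rad 4.01 w 0.016684528077780064
```

Request:
arm_command(slide=[[0,0.0001,-0.0054],[0,-0.0003,-0.0108],[0,-0.0012,-0.0161],[0,-0.0027,-0.0213],[0,-0.0046,-0.0263],[0,-0.007,-0.0311],[0,-0.0099,-0.0357],[0,-0.0133,-0.04]], delta_rot=[[0,0,0],[0,0,0],[0,0,0],[0,0,0],[0,0,0],[0,0,0],[0,0,0],[0,0,0]])

```text
time: 12.9
position: [0.5331, -0.0453, 0.184]
tcp_rot: [[0.58, 0.815, 0.004], [0.815, -0.58, -0.002], [0.001, 0.004, -1.0]]
force: [5.4, -5.8, 0.8]
gripper_width: 0.0169
```

Request:
arm_command(slide=[[0,0,0],[0,0,0],[0,0,0],[0,0,0]], delta_rot=[[0,0,0],[0,0,0],[0,0,0],[0,0,0]])

```text
time: 13.23
position: [0.5326, -0.0449, 0.1845]
tcp_rot: [[0.579, 0.815, 0.003], [0.815, -0.579, -0.001], [0.001, 0.003, -1.0]]
force: [0.6, -3.5, 9.9]
gripper_width: 0.0168
```

```bash
python3 feel.py;python3 feel.py
```

```text
t 13.6333 jig [ 0.041  -0.0766  0.2035] q 0.817 F jig xyz [ 2.66 -2.27  9.8 ] tang -5.32 rad 8.65 w 0.01691307433755026
t 14.0333 jig [ 0.041  -0.0766  0.2035] q 0.817 F jig xyz [ 2.74 -1.92 10.18] tang -5.54 rad 8.97 w 0.017116701252274498
```

Request:
arm_command(slide=[[0,-0.0037,-0.0039],[0,-0.0078,-0.0074],[0,-0.0122,-0.0105],[0,-0.0169,-0.0132],[0,-0.0219,-0.0154],[0,-0.027,-0.017],[0,-0.0323,-0.0182],[0,-0.0376,-0.0189]], delta_rot=[[0,0,0],[0,0,0],[0,0,0],[0,0,0],[0,0,0],[0,0,0],[0,0,0],[0,0,0]])

```text
time: 14.7
position: [0.5025, -0.0235, 0.203]
tcp_rot: [[0.58, 0.815, 0.004], [0.815, -0.58, -0.002], [0.001, 0.005, -1.0]]
force: [6.1, -5.5, 3.7]
gripper_width: 0.0169
```

Request:
arm_command(slide=[[0,-0.0054,-0.0001],[0,-0.0108,0.0003],[0,-0.0161,0.0012],[0,-0.0213,0.0027]], delta_rot=[[0,0,0],[0,0,0],[0,0,0],[0,0,0]])

```text
time: 15.03
position: [0.4852, -0.0112, 0.2004]
tcp_rot: [[0.58, 0.815, 0.004], [0.815, -0.58, -0.002], [0.001, 0.005, -1.0]]
force: [5.4, -6.1, 4.3]
gripper_width: 0.0166
```

Request:
arm_command(slide=[[0,-0.005,0.0019],[0,-0.0098,0.0043],[0,-0.0144,0.0072],[0,-0.0187,0.0106]], delta_rot=[[0,0,0],[0,0,0],[0,0,0],[0,0,0]])

```text
time: 15.37
position: [0.4699, -0.0003, 0.1899]
tcp_rot: [[0.58, 0.815, 0.004], [0.815, -0.58, -0.002], [0.001, 0.005, -1.0]]
force: [4.4, -6.0, 7.1]
gripper_width: 0.0171
```

Request:
arm_command(slide=[[0,0,0],[0,0,0],[0,0,0],[0,0,0]], delta_rot=[[0,0,0],[0,0,0],[0,0,0],[0,0,0]])

```text
time: 15.7
position: [0.469, 0.0003, 0.189]
tcp_rot: [[0.579, 0.815, 0.001], [0.815, -0.579, -0.0], [0.0, 0.001, -1.0]]
force: [3.9, -3.7, 3.7]
gripper_width: 0.0168
```

```bash
python3 feel.py; python3 -c "
from rows import *
np.set_printoptions(suppress=True)
a=-.713
for k in range(8):
  print([list(map(float,r)) for r in rows(a,a+np.pi/8,4)]); a+=np.pi/8"
```

```text
t 16.1 jig [-0.037 -0.077  0.208] q -0.711 F jig xyz [ 4.46 -0.78  4.78] tang 6.49 rad 0.72 w 0.016827112891355613
[[0.0, 0.0043, -0.0033], [0.0, 0.0088, -0.0062], [0.0, 0.0136, -0.0087], [0.0, 0.0187, -0.0106]]
[[0.0, 0.0052, -0.0014], [0.0, 0.0105, -0.0024], [0.0, 0.0159, -0.0028], [0.0, 0.0213, -0.0027]]
[[0.0, 0.0054, 0.0007], [0.0, 0.0106, 0.0018], [0.0, 0.0158, 0.0035], [0.0, 0.0207, 0.0057]]
[[0.0, 0.0047, 0.0027], [0.0, 0.0091, 0.0058], [0.0, 0.0132, 0.0093], [0.0, 0.0169, 0.0132]]
[[0.0, 0.0033, 0.0043], [0.0, 0.0062, 0.0088], [0.0, 0.0087, 0.0136], [0.0, 0.0106, 0.0187]]
[[0.0, 0.0014, 0.0052], [0.0, 0.0024, 0.0105], [0.0, 0.0028, 0.0159], [0.0, 0.0027, 0.0213]]
[[0.0, -0.0007, 0.0054], [0.0, -0.0018, 0.0106], [0.0, -0.0035, 0.0158], [0.0, -0.0057, 0.0207]]
[[0.0, -0.0027, 0.0047], [0.0, -0.0058, 0.0091], [0.0, -0.0093, 0.0132], [0.0, -0.0132, 0.0169]]
```

Request:
arm_command(slide=[[0.0,0.0043,-0.0033],[0.0,0.0088,-0.0062],[0.0,0.0136,-0.0087],[0.0,0.0187,-0.0106]], delta_rot=[[0,0,0],[0,0,0],[0,0,0],[0,0,0]])

```text
time: 16.43
position: [0.4838, -0.0103, 0.1997]
tcp_rot: [[0.579, 0.815, -0.001], [0.815, -0.579, 0.001], [-0.0, -0.002, -1.0]]
force: [-3.5, 1.9, 6.7]
gripper_width: 0.0168
```

Request:
arm_command(slide=[[0.0,0.0052,-0.0014],[0.0,0.0105,-0.0024],[0.0,0.0159,-0.0028],[0.0,0.0213,-0.0027]], delta_rot=[[0,0,0],[0,0,0],[0,0,0],[0,0,0]])

```text
time: 16.77
position: [0.502, -0.0232, 0.2029]
tcp_rot: [[0.579, 0.815, 0.001], [0.815, -0.579, -0.0], [0.0, 0.001, -1.0]]
force: [-1.4, 0.9, 7.2]
gripper_width: 0.017
```

Request:
arm_command(slide=[[0.0,0.0054,0.0007],[0.0,0.0106,0.0018],[0.0,0.0158,0.0035],[0.0,0.0207,0.0057]], delta_rot=[[0,0,0],[0,0,0],[0,0,0],[0,0,0]])

```text
time: 17.1
position: [0.5192, -0.0354, 0.1973]
tcp_rot: [[0.58, 0.815, 0.002], [0.815, -0.58, -0.001], [0.0, 0.002, -1.0]]
force: [-2.2, 0.9, 8.2]
gripper_width: 0.0167
```

Request:
arm_command(slide=[[0.0,0.0047,0.0027],[0.0,0.0091,0.0058],[0.0,0.0132,0.0093],[0.0,0.0169,0.0132]], delta_rot=[[0,0,0],[0,0,0],[0,0,0],[0,0,0]])

```text
time: 17.43
position: [0.5331, -0.0453, 0.1841]
tcp_rot: [[0.58, 0.815, 0.002], [0.815, -0.58, -0.001], [0.0, 0.003, -1.0]]
force: [-0.8, -0.0, 8.0]
gripper_width: 0.0169
```

Request:
arm_command(slide=[[0.0,0.0033,0.0043],[0.0,0.0062,0.0088],[0.0,0.0087,0.0136],[0.0,0.0106,0.0187]], delta_rot=[[0,0,0],[0,0,0],[0,0,0],[0,0,0]])

```text
time: 17.77
position: [0.5418, -0.0515, 0.1653]
tcp_rot: [[0.58, 0.815, 0.003], [0.815, -0.58, -0.001], [0.001, 0.003, -1.0]]
force: [-1.1, -0.4, 8.3]
gripper_width: 0.0169
```

Request:
arm_command(slide=[[0.0,0.0014,0.0052],[0.0,0.0024,0.0105],[0.0,0.0028,0.0159],[0.0,0.0027,0.0213]], delta_rot=[[0,0,0],[0,0,0],[0,0,0],[0,0,0]])

```text
time: 18.1
position: [0.544, -0.0531, 0.144]
tcp_rot: [[0.58, 0.815, 0.003], [0.815, -0.58, -0.001], [0.0, 0.003, -1.0]]
force: [-1.8, 0.1, 9.0]
gripper_width: 0.0167
```

Request:
arm_command(slide=[[0.0,-0.0007,0.0054],[0.0,-0.0018,0.0106],[0.0,-0.0035,0.0158],[0.0,-0.0057,0.0207]], delta_rot=[[0,0,0],[0,0,0],[0,0,0],[0,0,0]])

```text
time: 18.43
position: [0.5394, -0.0498, 0.1235]
tcp_rot: [[0.58, 0.815, 0.003], [0.815, -0.58, -0.002], [0.001, 0.004, -1.0]]
force: [-0.7, -0.2, 10.9]
gripper_width: 0.0172
```

```bash
cat > fit.py <<'E'
import os
from go import *
D=np.array([[.4545,.0107,.152,2.5,-3.8,9.1,-1],[.4653,.003,.1119,.9,-2.5,10.6,-1],[.4952,-.0183,.093,-2.4,.3,12.3,-1],[.5272,-.0412,.1054,-1.7,2,.6,-1],[.5436,-.0529,.144,3.9,-3,-2.4,-1],[.5331,-.0453,.184,5.4,-5.8,.8,-1],[.5025,-.0235,.203,6.1,-5.5,3.7,-1],[.4852,-.0112,.2004,5.4,-6.1,4.3,-1],[.4699,-.0003,.1899,4.4,-6,7.1,-1],
[.4838,-.0103,.1997,-3.5,1.9,6.7,1],[.502,-.0232,.2029,-1.4,.9,7.2,1],[.5192,-.0354,.1973,-2.2,.9,8.2,1],[.5331,-.0453,.1841,-.8,0,8,1],[.5418,-.0515,.1653,-1.1,-.4,8.3,1],[.544,-.0531,.144,-1.8,.1,9,1],[.5394,-.0498,.1235,-.7,-.2,10.9,1]])
if os.path.exists("extra.txt"): D=np.vstack([D,np.loadtxt("extra.txt",ndmin=2)])
J=np.array([jig(r[:3]) for r in D])
x,z=J[:,0],J[:,2]
a=np.linalg.lstsq(np.c_[x,z,np.ones(len(x))],x*x+z*z,rcond=None)[0]; cx,cz=a[0]/2,a[1]/2
print("centre",cx,cz,"r",np.sqrt(a[2]+cx*cx+cz*cz))
q=np.arctan2(x-cx,z-cz); fx=D[:,3:6]@X; t=fx*np.cos(q)-D[:,5]*np.sin(q); rad=fx*np.sin(q)+D[:,5]*np.cos(q)
n=D[:,6]<0
def fit(m):
    M=np.c_[np.sin(q),np.cos(q),n,~n][m]; M=M[:,np.abs(M).sum(0)>0]
    c=np.linalg.lstsq(M,t[m],rcond=None)[0]; r=t[m]-M@c
    al=np.arctan2(c[1],c[0]); qs=(np.pi-al+np.pi)%(2*np.pi)-np.pi
    print("A",np.hypot(*c[:2]).round(2),"drag",c[2:].round(2),"q slug down",qs.round(3),"resid",r.round(1))
print(np.c_[q,t,rad].round(2).tolist()); fit(n); fit(~n); fit(n|~n)
E
python3 fit.py
```

```text
centre -7.616605406651414e-05 0.16703945076750112 r 0.0550603888977893
[[-1.5, 9.38, -3.58], [-2.29, 6.56, -8.61], [-3.05, 3.19, -12.07], [2.46, 1.6, -2.07], [1.64, 2.03, 5.08], [0.86, 4.47, 6.41], [0.07, 7.87, 4.29], [-0.32, 8.89, 1.62], [-0.71, 9.99, 0.78], [-0.35, -1.42, 7.65], [0.07, -2.13, 7.08], [0.46, -5.73, 6.31], [0.86, -6.47, 4.74], [1.25, -8.09, 1.97], [1.64, -8.86, -2.17], [2.03, -9.56, -5.26]]
A 4.32 drag [5.6] q slug down 0.623 resid [ 0.1 -0.  -0.2  0.2  0.1 -0.1  0.  -0.2  0.2]
A 4.84 drag [-4.53] q slug down 0.404 resid [-0.2  0.8 -0.9  0.2  0.1  0.2 -0.2]
A 4.41 drag [ 5.6  -5.26] q slug down 0.603 resid [-0.  -0.1 -0.2  0.2  0.2 -0.   0.  -0.2  0.1  0.2  0.9 -1.1 -0.1 -0.2
  0.2  0.1]
```

```bash
python3 -c "
from rows import *
for a,b in((2.036,1.323),(1.323,.61)): print([list(map(float,r)) for r in rows(a,b,8)])"
```

```text
[[0.0, 0.002, -0.0045], [0.0, 0.0036, -0.0091], [0.0, 0.0048, -0.0139], [0.0, 0.0055, -0.0187], [0.0, 0.0058, -0.0236], [0.0, 0.0057, -0.0285], [0.0, 0.0052, -0.0334], [0.0, 0.0042, -0.0382]]
[[0.0, -0.0014, -0.0047], [0.0, -0.0032, -0.0092], [0.0, -0.0055, -0.0136], [0.0, -0.0081, -0.0178], [0.0, -0.011, -0.0217], [0.0, -0.0143, -0.0253], [0.0, -0.0179, -0.0286], [0.0, -0.0218, -0.0316]]
```

Request:
arm_command(slide=[[0.0,0.002,-0.0045],[0.0,0.0036,-0.0091],[0.0,0.0048,-0.0139],[0.0,0.0055,-0.0187],[0.0,0.0058,-0.0236],[0.0,0.0057,-0.0285],[0.0,0.0052,-0.0334],[0.0,0.0042,-0.0382]], delta_rot=[[0,0,0],[0,0,0],[0,0,0],[0,0,0],[0,0,0],[0,0,0],[0,0,0],[0,0,0]])

```text
time: 19.1
position: [0.5425, -0.0521, 0.1617]
tcp_rot: [[0.58, 0.815, 0.002], [0.815, -0.58, -0.001], [0.0, 0.003, -1.0]]
force: [4.5, -2.6, -1.7]
gripper_width: 0.0169
```

Request:
arm_command(slide=[[0.0,-0.0014,-0.0047],[0.0,-0.0032,-0.0092],[0.0,-0.0055,-0.0136],[0.0,-0.0081,-0.0178],[0.0,-0.011,-0.0217],[0.0,-0.0143,-0.0253],[0.0,-0.0179,-0.0286],[0.0,-0.0218,-0.0316]], delta_rot=[[0,0,0],[0,0,0],[0,0,0],[0,0,0],[0,0,0],[0,0,0],[0,0,0],[0,0,0]])

```text
time: 19.77
position: [0.5248, -0.0394, 0.1935]
tcp_rot: [[0.58, 0.815, 0.003], [0.815, -0.58, -0.002], [0.001, 0.004, -1.0]]
force: [4.2, -4.3, -0.9]
gripper_width: 0.017
```

Request:
arm_command(slide=[[0,0,0],[0,0,0],[0,0,0],[0,0,0],[0,0,0],[0,0,0],[0,0,0],[0,0,0]], delta_rot=[[0,0,0],[0,0,0],[0,0,0],[0,0,0],[0,0,0],[0,0,0],[0,0,0],[0,0,0]])

```text
time: 20.43
position: [0.5242, -0.039, 0.1936]
tcp_rot: [[0.579, 0.815, 0.002], [0.815, -0.579, -0.001], [0.0, 0.002, -1.0]]
force: [0.0, -1.2, 9.1]
gripper_width: 0.0168
```

```bash
python3 feel.py; python3 feel.py; python3 - <<'E'
from h import *
c=capture("scene"); cv2.imwrite("pics/a4.png",cv2.resize(c["frame"],(800,600),interpolation=cv2.INTER_CUBIC))
E
```

```text
t 20.8333 jig [ 0.0307 -0.0767  0.2126] q 0.573 F jig xyz [ 0.46 -1.33  8.77] tang -4.37 rad 7.62 w 0.016917081815852213
t 21.2333 jig [ 0.0307 -0.0767  0.2126] q 0.573 F jig xyz [ 0.49 -1.26  8.7 ] tang -4.3 rad 7.58 w 0.01679802606928329
```

View pics/a4.png

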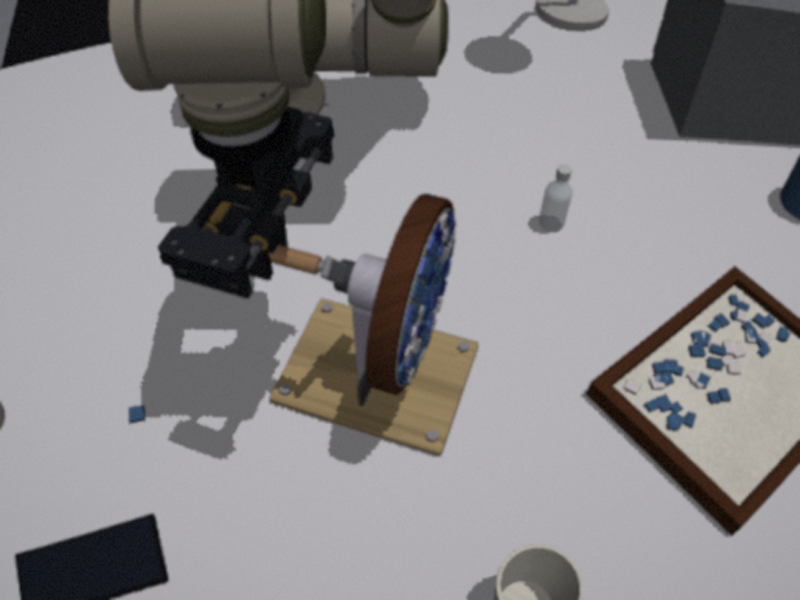

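Held still, the crank isn't moving: q is about 0.59 and the fit puts slug-down at 0.60–0.62. The picture shows the sleeve in the fingers at (275–320, 258) and the neighbouring objects in the same places as before. Handing in.

```bash
python3 -c "
from station import *
print(job_done())"
```

```text
the job is handed in; nothing more can be done
None
```

I wound the crank one full turn, from about −0.71 to −7.0 rad, and brought it back to about 0.59 rad, where the heavy side should be straight down. I handed in at about 21 s, with the crank still gripped at 30 N; no verdict was reported.

**Where the heavy side is:** the fit to the force felt while turning in both directions gave a slug pull of 4.4 N and drag of 5.3–5.6 N. Both match the task's figures. It put slug-down at a crank angle of 0.60 rad. The −q direction alone gave 0.62, with residuals of 0.2 N or less. The shorter +q run gave 0.40, with residuals up to 0.9 N. The final angle is within 11° of all three, inside the 17° allowed.

**Last checks:**
- **At rest:** the crank position did not change over the last two readings.
- **Grip:** the fingers are holding the sleeve at a 17 mm opening.
- **Other things:** the objects visible in the last scene picture look unmoved. I did not take a final top view.

**What disagreed:** the forces with the crank held still did not show the slug alone. At the final pose there was still about −4.3 N along the handle's path, where slug-down should read near zero. Held readings scattered this way at other angles too, mostly within the drag, so I took it as leftover axle friction and relied on the turning measurements.

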